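Fetch the boxed-in vial from the shielding bay and restore the row

TASK

The green-banded vial stands at the back of the blue shielding bay, closed in by the square bottle and the grey-banded vial. Set those two upright in the steel side tray, next stand the green-banded vial upright in the orange cup, then put the bottle and the grey-banded vial back upright, each on the very place in the bay where it stood at the start. Tip nothing over, and leave the yellow tape roll and the timer where they lie.

Things in the scene. Friction and masses are not known exactly. Their poses are not given: they have to be found in the camera images.
- green_vial: The wanted vial: clear glass, green band, white crimp cap; round, 41 mm diameter (straight sides from 5 to 45 mm up), 75 mm tall, about 55 g. Origin at the centre of its underside, z up along its axis. Starts in the bay's channel at bay x = +10, y = -20 mm, boxed in by the two others (gaps of 4 to 17 mm, too narrow for a finger); about 39 mm free behind it. Once they are gone it is gripped along the bay's x.
- square_bottle: Small square bottle, pale, white round cap: body 40 x 40 mm, 52 mm tall with straight sides up to about 42 mm, cap 28 mm diameter, 64 mm tall in all, about 60 g. Origin at the centre of its underside, x and y square to its sides, z up. Starts on either of the bay's two ringed places, square to the bay within 6 degrees.
- grey_vial: Vial like the wanted one (41 mm diameter, 75 mm tall, straight sides from 5 to 45 mm up, about 55 g, white crimp cap) but with a pale grey band. Origin at the centre of its underside, z up. Starts on the other ringed place of the bay, on its plate.
- bay: Fixed shielding bay: plate 154 (x) x 134 (y) x 4 mm with a U of blue walls 6 mm thick, 75 mm high. Origin under the plate's centre at bench height; z up, x from open front to back wall. Channel 58 mm wide about y = -20 mm, from x = 0 to +70 mm. Yellow rings mark the blockers' places (+-3 mm), at x = -40: y = -20 (mouth), y = +34 (left). The left one, gripped along bay x, goes first; then the mouth one, along y.
- side_tray: Fixed shallow stainless-steel tray, 180 (x) x 84 (y) mm outside, wall 4 mm, floor 4 mm thick, rim 12 mm above the bench; takes both things side by side along its x. Origin under its centre at bench height, x along its long side, z up.
- cup: Fixed round orange cup standing on the bench, open at the top: inner diameter 56 mm, outer 66 mm, rim 20 mm above the bench, floor 4 mm thick. Origin under its centre at bench height, z up.
- tape: Bystander: loose yellow tape roll lying flat near the front edge, 49 mm diameter, 12 mm high. Origin at the centre of its underside.
- timer: Bystander: loose pale bench timer near the front edge, 66 x 64 x 18 mm. Origin at the centre of its underside.

How it is judged:
By the outcome, as a careful person would: the job done as asked, in the order asked, and still so for the second after the job is handed in, with the robot touching nothing.
It also fails if it takes over 120 s, if anything falls off the work surface, if the arm or the gripper's body presses on something with over 40 N, if the wrist force passes 120 N, or if a joint passes its speed limit or range.

ROBOT

A 7-joint arm with a two-finger parallel gripper is mounted at the origin on a cart in front of the work surface, level with it; the furniture and walls round the work are solid. World frame = base frame: x ahead of the robot, y to its left, z up, the work surface at z = 0. Lengths are in m, angles in rad, forces in N, time in s.
With the tool pointing down it reaches from about 0.375 to 0.925 m from the base axis. Payload 3.1 kg.
Tool frame: the origin (TCP) lies on the centre line of the jaws, within the pads' length; the fingertips stand 22 mm ahead of it and the grasp point (between the pads) lies 3 mm ahead of it; y points along the fingers, z is the direction in which the jaws open and shut, and the axes are right-handed (so a half turn about y gives the same grasp; the last joint's range is limited). The gripper opens to 85 mm and grips with 20 to 120 N. Pads are 22 mm wide; open, the fingers measure 114 mm over their backs; the gripper's body (76 mm by 85 mm) begins 54 mm behind the grasp point. The pads swing forward as they close: fully open they stand 13 mm farther back than shut.
Start: joints at [-1.331, 0.383, 0.044, 1.598, -0.018, 1.161, -0.05], TCP at [0.215, 0.613, 0.253] pointing down, gripper open.
Joint ranges: [-2.61, 2.61], [-0.41, 2.15], [-1.48, 1.57], [0, 2.5], [-1.57, 4.71], [0.05, 1.97], [-2.85, 2.85]. Speed limits (rad/s): [2.79, 2.79, 3.14, 3.14, 3.14, 3.14, 3.14].

INTERFACE

Orientations are given as a unit quaternion [w, x, y, z].
In Python, from cell import ctrl gives the robot as it stands. Calls block until the motion is done:
- ctrl.move_to(position, orientation): joint-space move of the TCP to a pose.
- ctrl.move_l(position, rotation=None, rate=0.15, stop_force=None): straight line of the TCP; rotation=None keeps the orientation; rate is the mean speed in m/s. With stop_force (N) it stops when the force on the tool has changed by that much, and returns True; else False.
- ctrl.move_j(angles): joint-space move.
- ctrl.gripper_open() and ctrl.grasp(): open the fingers fully, or close them until they stop; the grip force is fixed at half the most.
- ctrl.dwell(seconds).
- ctrl.solve_ik(position, orientation): joint angles nearest the present ones, or None.
- ctrl.get_obs(): the state.
- ctrl.read_camera(name): name is "scene" or "top"; returns a dict with "img" (420x560x3 uint8, blue, green, red), "fovy" (degrees; the focal length in pixels is half the picture's height over the tangent of half this angle, whatever the lens; pixels are square), "cx", "cy" (the principal point, pixels), "world_from_camera" (4x4, takes a point from camera to world coordinates). Camera axes: x right, y down, z forward; pixel columns grow to the right and rows downward; lengths in m; the calibration is good to about 2 mm. A picture is of the moment at which its call begins. There is no depth.
A pose or a line that the arm cannot do raises ctrl.MotionError and nothing moves.
- ctrl.sign_off(): hands the job in, once; it reports no verdict.
The state is a dict: "clock": time; "joint_positions": joint angles; "joint_velocities": joint speeds; "tau": joint torques, N m; "eef_pos": TCP position; "tool_rot": TCP orientation; "wrist_force": force on the tool from outside, world axes, zero at the start; "wrist_torque": the same for the moment, N m; "finger_gap": finger opening in m.
Only numpy, scipy, OpenCV 4.12 (cv2) and the standard library are available. Lean on these libraries where they do the work, as an engineer would, in place of code of your own. Each camera call takes 0.05 s, during which the arm holds its last target. There are 200 camera calls.

## Working session

There is one attempt and no reset: what is moved stays moved. The work goes in short steps, each a Python script; the robot and the scene stay as the last script left them, time stands still between calls to the robot, and variables do not carry over. Pictures are saved under pics/ and viewed, about 12 in all and at most 16, crops included, and the job is handed in when it is done.

```bash
ls; mkdir -p pics; python3 - <<'E'
from cell import ctrl
import cv2,numpy as np
o=ctrl.get_obs(); print({k:np.round(v,3) for k,v in o.items()})
for n in("scene","top"):
    c=ctrl.read_camera(n); cv2.imwrite(f"pics/{n}0.png",c["img"]); print(n,c["fovy"],c["cx"],c["cy"],np.round(c["world_from_camera"],3).tolist(), [k for k in c])
E
```

```text
pics
{'clock': np.float64(0.0), 'joint_positions': array([-1.331,  0.384,  0.044,  1.6  , -0.018,  1.161, -0.05 ]), 'joint_velocities': array([-0.001, -0.   ,  0.001, -0.   ,  0.002, -0.001, -0.001]), 'tau': array([-0.0000e+00, -4.3348e+01,  1.0250e+00, -2.4952e+01,  1.1000e-02,
        1.1000e-02, -0.0000e+00]), 'eef_pos': array([0.215, 0.612, 0.252]), 'tool_rot': array([-0.696,  0.698, -0.119,  0.119]), 'wrist_force': array([ 0.212,  0.086, -0.114]), 'wrist_torque': array([-0.014,  0.008, -0.023]), 'finger_gap': np.float64(0.085)}
scene 50.75452208672588 278.1372534279606 210.55515019384862 [[0.873, -0.36, 0.329, 0.206], [-0.488, -0.646, 0.587, -0.558], [0.001, -0.673, -0.74, 0.679], [0.0, 0.0, 0.0, 1.0]] ['img', 'fovy', 'cx', 'cy', 'world_from_camera']
top 50.763883854737884 282.09731865301376 210.2870031440013 [[-0.0, -0.983, 0.184, 0.299], [-1.0, -0.002, -0.013, -0.025], [0.013, -0.184, -0.983, 0.872], [0.0, 0.0, 0.0, 1.0]] ['img', 'fovy', 'cx', 'cy', 'world_from_camera']
```

View pics/scene0.png

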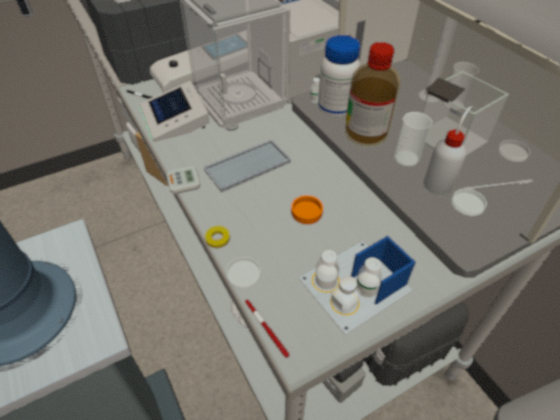

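View pics/top0.png

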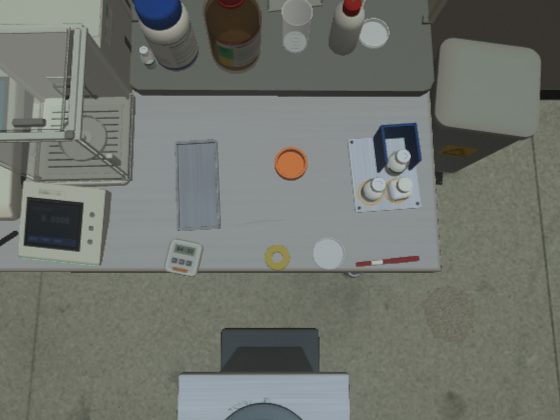

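The bay is at about (385,173) in top and (358,285) in scene. The tray is at (198,185) and the cup at (291,163) in top. I'll look closer at the bay and write the ray helpers.

```bash
cat > h.py <<'E'
from cell import ctrl
import numpy as np, cv2
def cam(n):
    c=ctrl.read_camera(n); c["f"]=210/np.tan(np.radians(c["fovy"])/2); return c
def ray(c,uv):
    T=c["world_from_camera"]; d=T[:3,:3]@np.array([(uv[0]-c["cx"])/c["f"],(uv[1]-c["cy"])/c["f"],1]); return T[:3,3],d
def pt(c,uv,z):
    o,d=ray(c,uv); return o+d*(z-o[2])/d[2]
def px(c,P):
    T=c["world_from_camera"]; p=T[:3,:3].T@(np.asarray(P)-T[:3,3]); return p[:2]/p[2]*c["f"]+[c["cx"],c["cy"]]
def crop(c,x0,y0,x1,y1,k,name):
    cv2.imwrite(name,cv2.resize(c["img"][y0:y1,x0:x1],None,fx=k,fy=k,interpolation=cv2.INTER_CUBIC))
E
python3 - <<'E'
from h import *
t=cam("top");s=cam("scene")
crop(t,335,110,445,220,5,"pics/t1.png"); crop(s,290,225,430,335,5,"pics/s1.png")
for n,c in(("top",t),("scene",s)):
    hsv=cv2.cvtColor(c["img"],cv2.COLOR_BGR2HSV)
    for nm,lo,hi in(("orange",(5,180,120),(14,255,255)),("blue",(100,150,40),(125,255,255)),("yellow",(24,150,100),(35,255,255))):
        m=cv2.inRange(hsv,lo,hi); k,l,st,ce=cv2.connectedComponentsWithStats(m)
        for i in range(1,k):
            if st[i,4]>60: print(n,nm,st[i],ce[i].round(1),pt(c,ce[i],0).round(3),pt(c,ce[i],.02).round(3))
    # two-view check
for uv,us in(((383,0),(0,0)),):pass
E
```

```text
top blue [134   0  47  24 861] [157.4   9.3] [0.908 0.236 0.   ] [0.894 0.23  0.02 ]
top blue [382 123  39  37 128] [405.  131.9] [ 0.629 -0.292  0.   ] [ 0.621 -0.286  0.02 ]
scene blue [326  36  33  27 760] [342.  49.] [1.012 0.476 0.   ] [0.988 0.446 0.02 ]
scene blue [ 353  237   61   65 1493] [387.9 264.7] [ 0.62  -0.238  0.   ] [ 0.608 -0.247  0.02 ]
scene yellow [206 226  23  21 321] [216.9 236.4] [ 0.369 -0.02   0.   ] [ 0.364 -0.036  0.02 ]
```

View pics/t1.png

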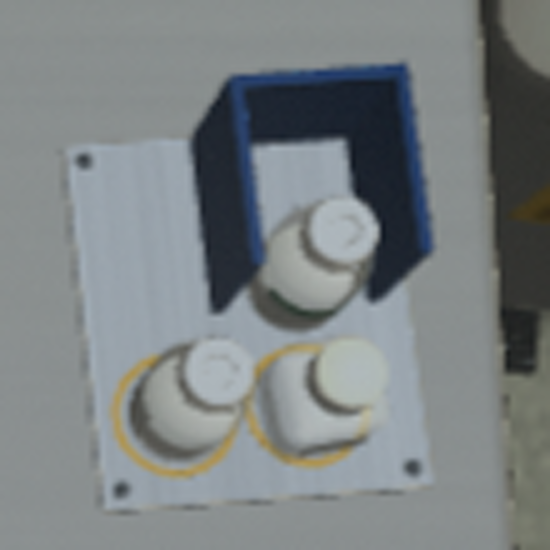

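View pics/s1.png

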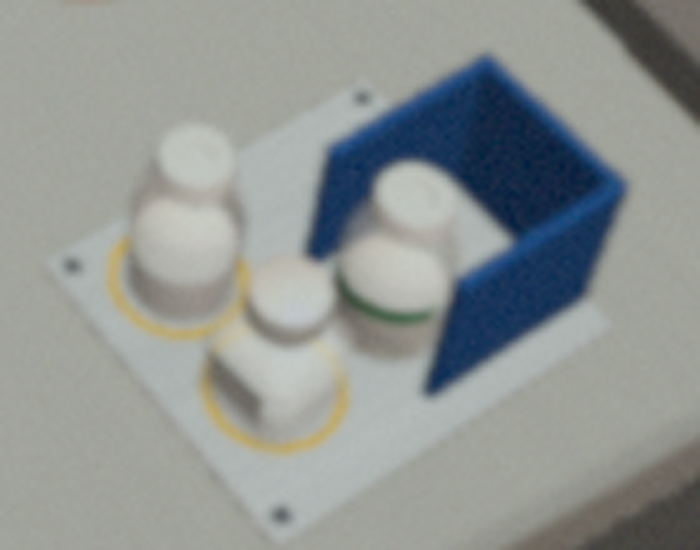

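```bash
python3 - <<'E'
from h import *
t=cam("top");s=cam("scene")
T=lambda u,v:((u+.5)/5-.5+335,(v+.5)/5-.5+110)
S=lambda u,v:((u+.5)/5-.5+290,(v+.5)/5-.5+225)
B=np.array([[77,67],[-77,67],[-77,-67],[77,-67]])/1e3
def fit(b,w):
    # rigid 2D
    b=np.array(b);w=np.array(w);bc=b.mean(0);wc=w.mean(0);H=(b-bc).T@(w-wc);a=np.arctan2(H[0,1]-H[1,0],H[0,0]+H[1,1])
    R=np.array([[np.cos(a),-np.sin(a)],[np.sin(a),np.cos(a)]]);o=wc-R@bc;return o,a,(w-(b@R.T+o))*1e3
wt=[pt(t,T(*p),.004)[:2] for p in((68,145),(105,510),(434,487))]
ws=[pt(s,S(*p),.004)[:2] for p in((365,80),(48,262),(278,548),(608,320))]
for b,w in((B[:3],wt),(B,ws)):
    print(*[np.round(x,4).tolist() for x in fit(b,w)])
sc_t=[pt(t,T(*p),.004)[:2] for p in((84,160),(121,489),(413,467))]
sc_s=[pt(s,S(*p),.004)[:2] for p in((362,97),(72,265),(281,515))]
print("screws",np.round(sc_t,4).tolist(),np.round(sc_s,4).tolist())
# wall top corners z=.075
print("wall top",np.round([pt(t,T(*p),.075)[:2] for p in((232,78),(408,66),(432,250))],4).tolist(),np.round([pt(s,S(*p),.075)[:2] for p in((488,57),(625,183),(330,150),(460,290))],4).tolist())
for n,a,b,z in(("grey",(216,370),(196,158),.075),("bottle",(350,374),(291,290),.064),("green",(341,230),(413,195),.075)):
    o1,d1=ray(t,T(*a));o2,d2=ray(s,S(*b));d1/=np.linalg.norm(d1);d2/=np.linalg.norm(d2)
    A=np.c_[d1,-d2];k=np.linalg.lstsq(A,o2-o1,rcond=None)[0]
    print(n,pt(t,T(*a),z).round(4),pt(s,S(*b),z).round(4),(o1+k[0]*d1).round(4),(o2+k[1]*d2).round(4))
crop(t,160,125,330,285,4,"pics/t2.png");crop(s,150,125,340,255,4,"pics/s2.png")
E
```

```text
[0.5405, -0.2442] 0.0696 [[-0.5392, -0.4642], [0.103, -0.3132], [0.4362, 0.7775]]
[0.5402, -0.2426] 0.0808 [[-0.5913, -1.2472], [2.0682, -0.9139], [-0.3718, -0.0815], [-1.1051, 2.2427]]
screws [[0.6057, -0.1789], [0.4677, -0.1897], [0.4769, -0.3076]] [[0.6049, -0.177], [0.467, -0.1883], [0.4762, -0.3064]]
wall top [[0.6136, -0.2238], [0.6187, -0.2915], [0.5457, -0.2964]] [[0.6122, -0.2242], [0.618, -0.2894], [0.54, -0.2302], [0.5435, -0.2961]]
grey [ 0.499  -0.2131  0.075 ] [ 0.4985 -0.2109  0.075 ] [ 0.4984 -0.2125  0.0775] [ 0.4974 -0.2122  0.0772]
bottle [ 0.5004 -0.2663  0.064 ] [ 0.5014 -0.2644  0.064 ] [ 0.4997 -0.2655  0.0665] [ 0.5001 -0.2656  0.0667]
green [ 0.5534 -0.2625  0.075 ] [ 0.5531 -0.2588  0.075 ] [ 0.552  -0.2611  0.0794] [ 0.5509 -0.2608  0.079 ]
```

View pics/t2.png

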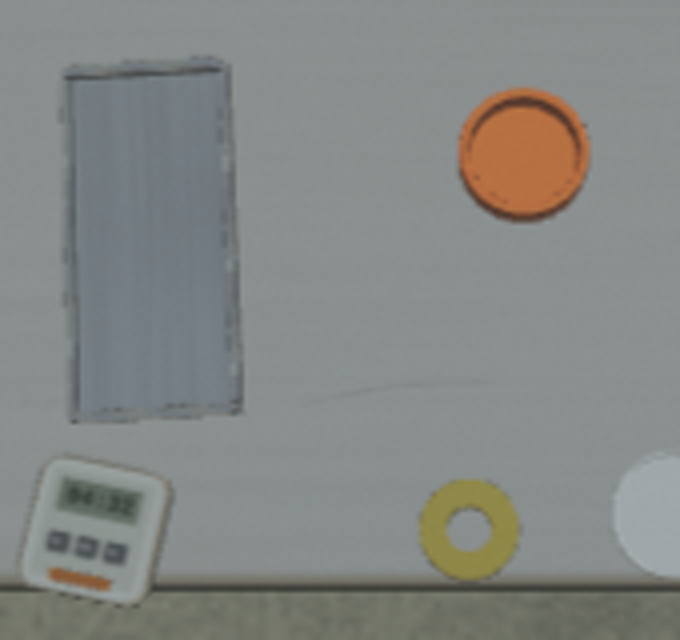

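View pics/s2.png

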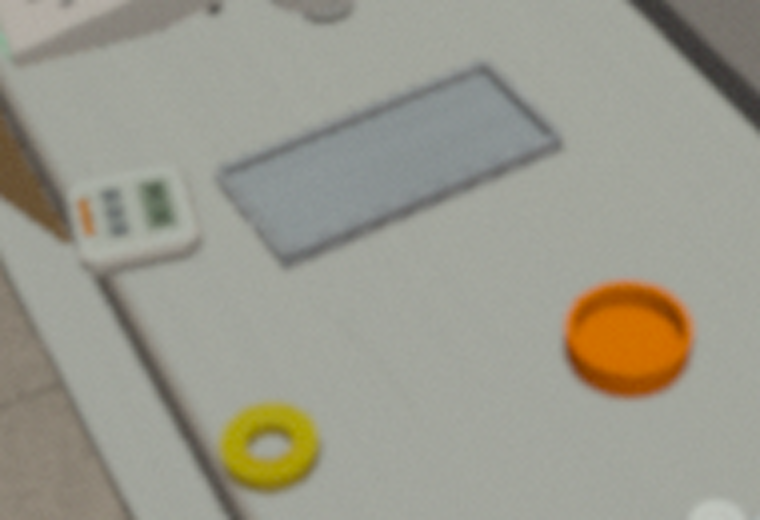

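Grey vial is on the left ring and the bottle is at the mouth. The two views agree to 2 mm. Next are the tray corners and cup ellipse, from top crop corners (62,68), (230,60), (242,413), (72,422) and scene crop corners (485,65), (562,145), (286,266), (218,180).

```bash
cat >> h.py <<'E'
def quat(a):
    from scipy.spatial.transform import Rotation as Ro
    z=np.array([np.cos(a),np.sin(a),0]);y=np.array([0,0,-1.]);q=Ro.from_matrix(np.c_[np.cross(y,z),y,z]).as_quat()
    return q[[3,0,1,2]]
def best(p,a):
    q0=ctrl.get_obs()["joint_positions"];r=[]
    for k in(a,a+np.pi):
        q=ctrl.solve_ik(p,quat(k))
        if q is not None: r.append((np.abs(np.array(q)-q0).max(),k,q))
    return min(r,key=lambda e:e[0])
def go(p,a):
    d,k,q=best(p,a); ctrl.move_j(q); return k
def st():
    o=ctrl.get_obs();print("t%.1f"%o["clock"],o["eef_pos"].round(4),"gap %.4f"%o["finger_gap"],"F",o["wrist_force"].round(1),"q",o["joint_positions"].round(2))
E
python3 - <<'E'
from h import *
t=cam("top");s=cam("scene")
T=lambda u,v:((u+.5)/4-.5+160,(v+.5)/4-.5+125)
S=lambda u,v:((u+.5)/4-.5+150,(v+.5)/4-.5+125)
B=[(90,42),(90,-42),(-90,-42),(-90,42)]
for c,f,P in((t,T,((62,68),(230,60),(242,413),(72,422))),(s,S,((485,65),(562,145),(286,266),(218,180)))):
    w=np.array([pt(c,f(*p),.012)[:2] for p in P]); e=w[0]+w[1]-w[2]-w[3]
    print(w.round(4).tolist(),"c",w.mean(0).round(4),"a",np.arctan2(e[1],e[0]).round(3),np.linalg.norm(w[0]-w[3]).round(3),np.linalg.norm(w[0]-w[1]).round(3))
for c,k in((t,"top"),(s,"scene")):
    hsv=cv2.cvtColor(c["img"],cv2.COLOR_BGR2HSV);m=cv2.inRange(hsv,(4,140,60),(16,255,255))
    cs=[x for x in cv2.findContours(m,0,1)[0] if cv2.contourArea(x)>300]
    for x in cs: 
        b=cv2.boundingRect(x); h=cv2.convexHull(x)[:,0,:]
        # rays of hull points at rim height: upper part belongs to rim
        print(k,b,cv2.minEnclosingCircle(h.astype(np.float32)))
        W=np.array([pt(c,p,.02)[:2] for p in h]);print(cv2.minEnclosingCircle(W.astype(np.float32)))
for P in((.14,.39,.3),(.42,0,.3),(.498,-.2123,.2),(.498,-.2123,.04)):
    for a in(.075,.075+np.pi):
        q=ctrl.solve_ik(P,quat(a));print(P,None if q is None else np.round(q,2))
E
```

```text
[[0.6013, 0.181], [0.6059, 0.096], [0.4247, 0.0853], [0.4201, 0.1681]] c [0.513  0.1326] a 0.065 0.182 0.085
[[0.5967, 0.1754], [0.6007, 0.0913], [0.4242, 0.0791], [0.4189, 0.1591]] c [0.5101 0.1262] a 0.08 0.179 0.084
top (275, 147, 32, 32) ((290.41412353515625, 162.72698974609375), 15.906682014465332)
((0.5557173490524292, -0.05294883996248245), 0.03250427544116974)
scene (292, 196, 31, 28) ((306.69866943359375, 208.51986694335938), 15.7010498046875)
((0.5524814128875732, -0.05992167443037033), 0.03855061158537865)
(0.14, 0.39, 0.3) [-1.48 -0.13  0.15  2.07  0.02  1.2  -1.27]
(0.14, 0.39, 0.3) [-1.14 -0.11 -0.18  2.06 -0.02  1.19  1.91]
(0.42, 0, 0.3) [-0.9  -0.2   0.73  2.09  0.14  1.21 -0.16]
(0.42, 0, 0.3) [-1.32 -0.39  1.02  2.09  0.34  1.28  2.78]
(0.498, -0.2123, 0.2) [-0.54  0.38  1.04  1.95 -0.38  1.03  0.75]
(0.498, -0.2123, 0.2) [-0.72  0.65  1.39  1.95 -0.7   1.16 -2.12]
(0.498, -0.2123, 0.04) [-0.28  0.6   0.73  2.02 -0.59  0.74  0.89]
(0.498, -0.2123, 0.04) [-0.64  1.14  1.36  2.03 -1.26  1.21 -1.78]
```

```bash
python3 - <<'E'
from h import *
for n in("top","scene"):
    c=cam(n);hsv=cv2.cvtColor(c["img"],cv2.COLOR_BGR2HSV);m=cv2.inRange(hsv,(3,110,50),(18,255,255))
    x=max([x for x in cv2.findContours(m,0,1)[0]],key=cv2.contourArea);b=cv2.boundingRect(x);print(n,b)
    p=pt(c,(b[0]+b[2]/2-.5,b[1]-.5),.02);d=-c["world_from_camera"][:2,1];d/=np.linalg.norm(d);print("cup",(p[:2]-.033*d).round(4))
    # straightness of bench front edge / distortion probe not needed
o=ctrl.get_obs()["eef_pos"]
ctrl.move_l([.2,.5,.3]); st()
ctrl.move_l([.16,.42,.32]); st()
k=go([.42,0,.3],.075);st()
go([.498,-.2123,.22],.075);st()
t=cam("top");s=cam("scene");crop(t,300,80,445,220,4,"pics/t3.png");crop(s,250,165,430,335,4,"pics/s3.png")
E
```

```text
top (209, 0, 51, 44)
cup [0.8855 0.0671]
scene (351, 42, 46, 64)
cup [1.0835 0.4084]
t1.5 [0.1998 0.5005 0.2998] gap 0.0851 F [-0.3  0.9  0. ] q [-1.31  0.13  0.05  1.81 -0.01  1.19 -0.03]
t2.2 [0.1602 0.4206 0.3199] gap 0.0853 F [ 0.2 -0.3  0.2] q [-1.32 -0.06  0.02  1.97  0.    1.23 -0.07]
t4.0 [0.4201 0.0015 0.3001] gap 0.0855 F [-0.7  0.9  0.2] q [-0.97 -0.22  0.78  2.09  0.16  1.22 -0.18]
t5.1 [ 0.4983 -0.2107  0.2194] gap 0.0854 F [0.  0.  0.2] q [-0.74  0.62  1.41  1.93 -0.66  1.18  1.  ]
```

View pics/s3.png

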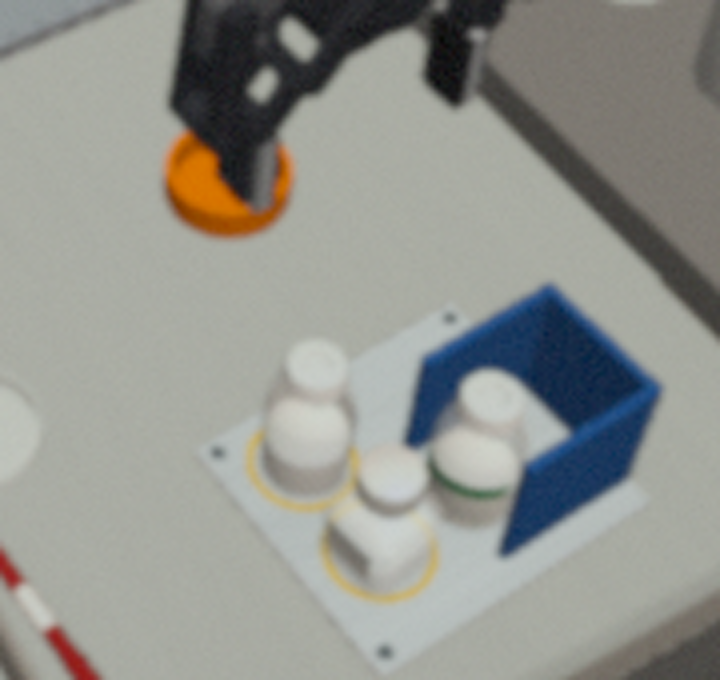

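The jaws are open along bay x, above the grey vial, with nothing in the way. I'll go down and grasp it.

```bash
python3 - <<'E'
from h import *
for n,b in(("top",(275,147,32,32)),("scene",(292,196,31,28))):
    c=cam(n);p=pt(c,(b[0]+b[2]/2-.5,b[1]-.5),.02);d=-c["world_from_camera"][:2,1];d/=np.linalg.norm(d);print("cup",(p[:2]-.033*d).round(4))
print(ctrl.move_l([.498,-.2123,.10],rate=.15));st()
print(ctrl.move_l([.498,-.2123,.040],rate=.06,stop_force=6));st()
t=cam("top");s=cam("scene");crop(t,335,110,445,220,3,"pics/t4.png");crop(s,290,225,430,335,3,"pics/s4.png")
a=cv2.imread("pics/t4.png");b=cv2.imread("pics/s4.png");cv2.imwrite("pics/j4.png",np.hstack([a,b]))
E
```

```text
cup [ 0.5562 -0.053 ]
cup [ 0.556  -0.0559]
False
t6.3 [ 0.4986 -0.2128  0.1008] gap 0.0853 F [ 0.2 -0.1  0.5] q [-0.59  0.73  1.19  2.01 -0.83  0.99  1.1 ]
False
t7.4 [ 0.4983 -0.2126  0.0404] gap 0.0855 F [ 0.1  0.1 -0.1] q [-0.51  0.8   1.07  2.03 -0.93  0.9   1.16]
```

View pics/j4.png

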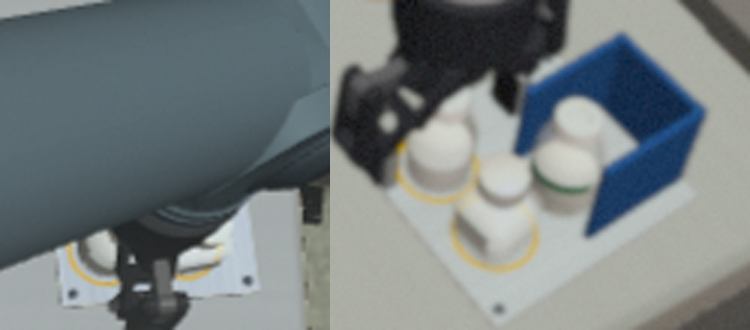

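```bash
python3 - <<'E'
from h import *
ctrl.grasp();st()
ctrl.move_l([.498,-.2123,.20],rate=.12);st()
c=np.array([.5115,.1295]);a=.072;P=c+.042*np.array([np.cos(a),np.sin(a)]);print(P)
go([.45,0,.22],a+np.pi/2);st()
go([*P,.18],a+np.pi/2);ctrl.dwell(.3);st()
t=cam("top");s=cam("scene");crop(s,150,60,340,255,4,"pics/s5.png")
E
```

```text
t8.0 [ 0.4984 -0.2126  0.0404] gap 0.0391 F [-0.2 -0.7  3.2] q [-0.51  0.8   1.07  2.03 -0.93  0.9   1.16]
t9.5 [ 0.4975 -0.212   0.1992] gap 0.0391 F [ 0.2 -0.8 -0.2] q [-0.71  0.63  1.37  1.95 -0.68  1.15  1.01]
[0.55339118 0.13252139]
t10.4 [ 0.4502 -0.0007  0.2201] gap 0.0394 F [ 0.5 -0.3  0.2] q [-1.54  0.11  1.56  2.13 -0.13  1.01  1.72]
t11.5 [0.5534 0.132  0.1807] gap 0.0392 F [-1.1  0.4 -1. ] q [-0.9   0.37  0.71  1.89 -0.29  0.98  1.58]
```

View pics/s5.png

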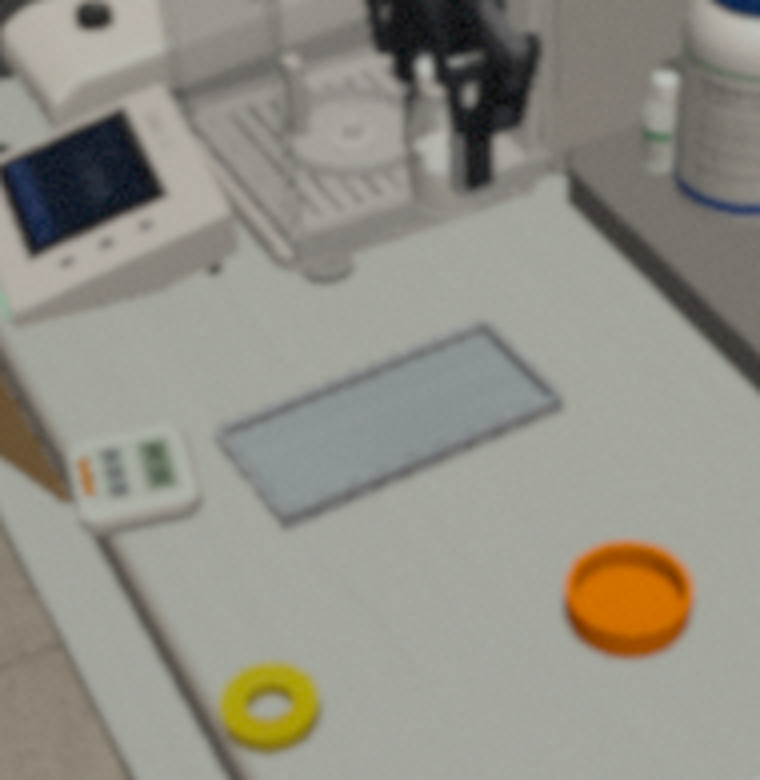

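The vial is held upright in the jaws at about (430,170), above the clear tray. Next I'll set it down, go back, and check the empty ring and bottle for the bottle's yaw.

```bash
python3 - <<'E'
from h import *
P=[.5534,.1325]
ctrl.move_l([*P,.065],rate=.15);st()
print(ctrl.move_l([*P,.0385],rate=.03,stop_force=3));st()
ctrl.gripper_open();st()
ctrl.move_l([*P,.2],rate=.15)
go([.47,-.06,.25],np.pi/2);st()
s=cam("scene");t=cam("top")
a=cv2.resize(s["img"][245:325,315:385],None,fx=7,fy=7,interpolation=cv2.INTER_CUBIC)
b=cv2.resize(s["img"][120:220,190:270],None,fx=4,fy=4,interpolation=cv2.INTER_CUBIC);o=np.zeros((560,310+490+0,3),np.uint8);o[:,:490]=a;o[:400,490:]=b[:,:310]
cv2.imwrite("pics/s6.png",o)
E
```

```text
t12.5 [0.5544 0.1325 0.0658] gap 0.0392 F [ 0.7 -0.  -0.4] q [-0.8   0.55  0.61  1.95 -0.43  0.78  1.69]
True
t13.3 [0.5529 0.1324 0.0404] gap 0.0393 F [-0.6  0.4  4.2] q [-0.78  0.59  0.58  1.95 -0.46  0.74  1.72]
t13.8 [0.5518 0.1323 0.0395] gap 0.0855 F [-0.4  0.1 -0.2] q [-0.78  0.59  0.58  1.95 -0.46  0.74  1.72]
t15.9 [ 0.4705 -0.0582  0.2498] gap 0.0855 F [-0.5  1.   0.5] q [-0.84  0.04  0.91  2.04 -0.03  1.08  1.66]
```

View pics/s6.png

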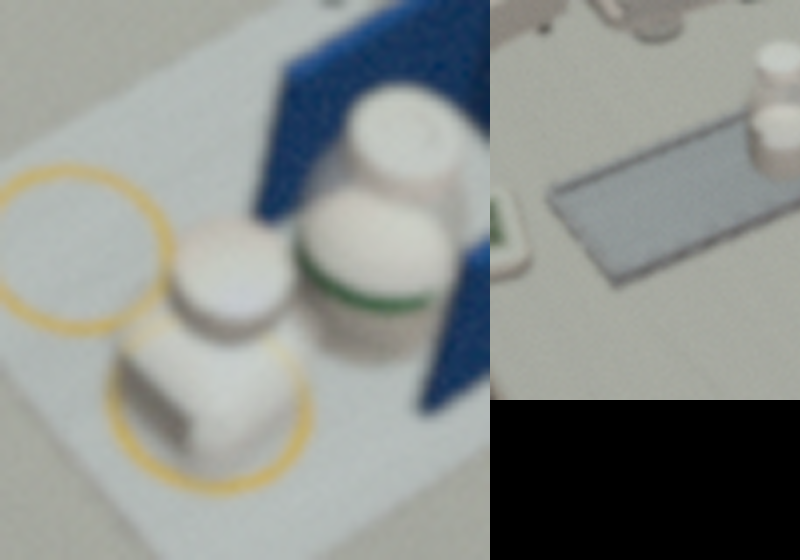

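```bash
python3 - <<'E'
from h import *
s=cam("scene");t=cam("top")
S=lambda u,v:((u+.5)/7-.5+315,(v+.5)/7-.5+245)
for A,B,z in(((118,385),(190,450),.015),((120,352),(190,410),.03)):
    p,q=pt(s,S(*A),z),pt(s,S(*B),z);d=p-q;print(p.round(4),q.round(4),"yaw",np.degrees(np.arctan2(-d[0],d[1])).round(1))
a=t["img"][165:210,365:430];cv2.imwrite("pics/t7.png",cv2.resize(a,None,fx=11,fy=11,interpolation=cv2.INTER_CUBIC))
E
```

```text
[ 0.4805 -0.2554  0.015 ] [ 0.4857 -0.2788  0.015 ] yaw 12.4
[ 0.4798 -0.2549  0.03  ] [ 0.4855 -0.2763  0.03  ] yaw 14.8
```

View pics/t7.png

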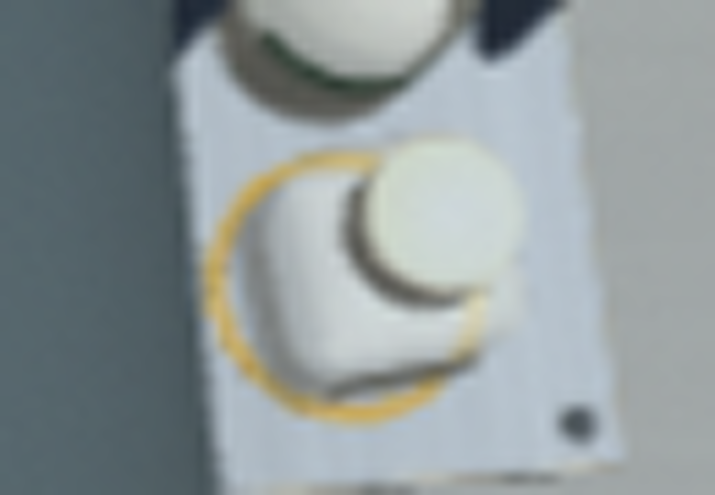

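The grey vial stands in the tray. The bottle is turned to about the +6° limit against the bay: its label edge runs (330,395)–(475,360), the plate edge (220,490)–(620,462). I'll grip at 0.18 rad world yaw.

```bash
python3 - <<'E'
from h import *
a=.18+np.pi/2;P=[.5003,-.2657]
go([*P,.2],a);st()
ctrl.move_l([*P,.10],rate=.15)
print(ctrl.move_l([*P,.040],rate=.06,stop_force=6));ctrl.dwell(.2);st()
b=ctrl.get_obs()["wrist_torque"]
ctrl.grasp();st();print(b,ctrl.get_obs()["wrist_torque"])
ctrl.move_l([*P,.20],rate=.12);st()
c=np.array([.5115,.1295]);ta=.072;Q=c-.042*np.array([np.cos(ta),np.sin(ta)]);print(Q)
go([.42,-.05,.24],ta+np.pi/2);st()
go([*Q,.2],ta+np.pi/2);ctrl.dwell(.3);st()
ctrl.move_l([*Q,.065],rate=.15);st()
print(ctrl.move_l([*Q,.0385],rate=.03,stop_force=3));st()
ctrl.gripper_open();st()
ctrl.move_l([*Q,.22],rate=.15)
go([.45,-.1,.26],.075);st()
s=cam("scene");t=cam("top");crop(s,180,120,300,210,4,"pics/s8.png");crop(t,160,125,330,285,2,"pics/t8.png")
A=cv2.imread("pics/s8.png");B=cv2.imread("pics/t8.png")[:320,:300];o=np.zeros((360,780,3),np.uint8);o[:,:480]=A;o[:320,480:780]=B;cv2.imwrite("pics/j8.png",o)
E
```

```text
t17.0 [ 0.5009 -0.2642  0.1996] gap 0.0856 F [-0.3  1.2 -1. ] q [-0.4   0.44  1.01  1.89 -0.42  1.05  2.54]
False
t19.1 [ 0.5006 -0.2658  0.0404] gap 0.0852 F [-0.4  0.1 -0. ] q [-0.22  0.66  0.79  1.96 -0.66  0.79  2.7 ]
t19.6 [ 0.5006 -0.266   0.0403] gap 0.0386 F [-0.5  0.3  2.1] q [-0.22  0.66  0.79  1.96 -0.66  0.79  2.7 ]
[-0.05627147  0.02715391  0.06227715] [-0.05306777 -0.01132247 -0.00445535]
t21.1 [ 0.4998 -0.2653  0.1991] gap 0.0387 F [ 0.2  0.1 -0.1] q [-0.4   0.44  1.01  1.89 -0.43  1.05  2.54]
[0.46960882 0.12647861]
t22.1 [ 0.42   -0.0511  0.2396] gap 0.0386 F [-0.3 -0.7 -0.8] q [-0.24 -0.05  0.26  2.14  0.02  1.06  1.65]
t23.1 [0.4699 0.1249 0.2004] gap 0.0383 F [-0.5  0.  -1.6] q [-0.42  0.13  0.08  2.04 -0.01  0.97  1.31]
t24.2 [0.4704 0.1267 0.0658] gap 0.0385 F [ 0.3  0.5 -0.8] q [-0.41  0.35  0.07  2.12 -0.04  0.67  1.33]
True
t24.9 [0.4692 0.1264 0.0403] gap 0.0385 F [-0.4 -0.8  3.7] q [-0.4   0.4   0.06  2.13 -0.04  0.62  1.33]
t25.5 [0.468  0.126  0.0396] gap 0.0855 F [ 0.5 -0.3  0.7] q [-0.4   0.4   0.06  2.13 -0.04  0.62  1.33]
t27.8 [ 0.4499 -0.099   0.2594] gap 0.0855 F [ 0.2 -0.6  0.1] q [-0.22  0.    0.35  2.04 -0.    1.1   0.21]
```

View pics/j8.png

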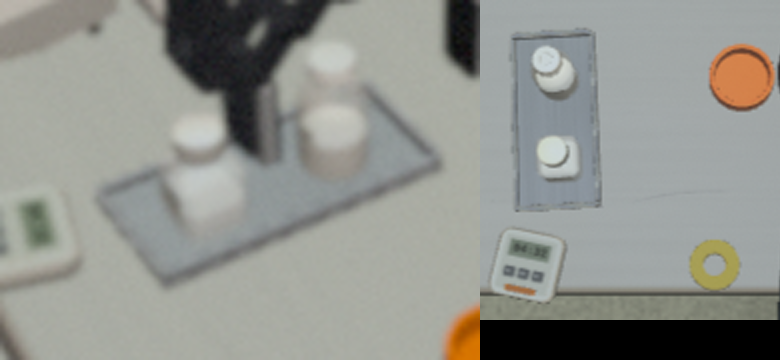

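Both blockers stand upright in the tray. Now the green vial, biased 4 mm toward the open front for clearance to the back wall.

```bash
python3 - <<'E'
from h import *
a=.075;P=[.5475,-.2623]
go([*P,.2],a);ctrl.dwell(.2);st()
ctrl.move_l([*P,.115],rate=.12);st()
s=cam("scene");crop(s,290,195,430,335,4,"pics/s9.png")
print(ctrl.move_l([*P,.0455],rate=.05,stop_force=6));st()
s=cam("scene");crop(s,290,195,430,335,4,"pics/s10.png")
A=cv2.imread("pics/s9.png")[:,:400];B=cv2.imread("pics/s10.png")[:,100:500];cv2.imwrite("pics/j9.png",np.hstack([A,B]))
E
```

```text
t28.9 [ 0.548  -0.2602  0.2008] gap 0.0855 F [ 0.3 -0.2  0.3] q [-0.04  0.38  0.52  1.78 -0.22  1.04  0.63]
t29.8 [ 0.5481 -0.2627  0.1157] gap 0.0855 F [ 0.5  0.1 -0.1] q [-0.    0.49  0.48  1.83 -0.29  0.89  0.68]
False
t31.4 [ 0.5478 -0.2625  0.0459] gap 0.0856 F [0.5 0.3 0.5] q [ 0.03  0.6   0.43  1.85 -0.35  0.77  0.73]
```

View pics/j9.png

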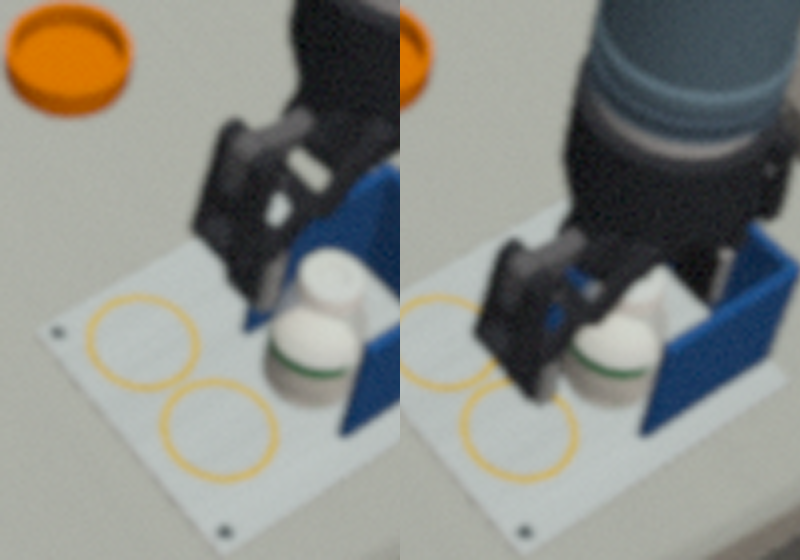

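```bash
python3 - <<'E'
from h import *
ctrl.grasp();st()
ctrl.move_l([.5475,-.2623,.2],rate=.12);st()
P=[.556,-.0545]
go([*P,.18],.075);ctrl.dwell(.2);st()
ctrl.move_l([*P,.085],rate=.12);st()
hit=ctrl.move_l([*P,.044],rate=.03,stop_force=3);st();print(hit)
s=cam("scene");crop(s,250,150,370,250,5,"pics/s11.png")
if ctrl.get_obs()["eef_pos"][2]<.049:
    ctrl.gripper_open();st()
    ctrl.move_l([*P,.2],rate=.12);st()
    go([.45,.1,.25],.072+np.pi/2);st()
    s=cam("scene");t=cam("top");A=cv2.resize(s["img"][165:245,260:360],None,fx=4,fy=4,interpolation=2);B=cv2.resize(t["img"][125:205,245:345],None,fx=4,fy=4,interpolation=2);cv2.imwrite("pics/j11.png",np.hstack([A,B]))
E
```

```text
t31.9 [ 0.5481 -0.2627  0.0461] gap 0.0387 F [ 0.6 -1.   2.3] q [ 0.04  0.6   0.43  1.85 -0.35  0.77  0.73]
t33.4 [ 0.5469 -0.2619  0.1989] gap 0.0387 F [ 0.9  1.1 -0.1] q [-0.04  0.39  0.52  1.78 -0.22  1.04  0.63]
t34.4 [ 0.5561 -0.0575  0.1803] gap 0.0388 F [-0.3 -0.6 -0.5] q [-0.37  0.31  0.47  1.91 -0.17  0.96  0.24]
t35.4 [ 0.5568 -0.0547  0.0857] gap 0.0385 F [ 0.4 -0.3 -0.2] q [-0.32  0.45  0.42  1.96 -0.25  0.78  0.31]
t36.6 [ 0.5557 -0.0545  0.046 ] gap 0.0386 F [-0.2 -0.5  4.1] q [-0.3   0.52  0.39  1.97 -0.29  0.71  0.34]
True
t37.1 [ 0.5542 -0.0543  0.0448] gap 0.0854 F [-0.  -0.2  0. ] q [-0.3   0.52  0.39  1.97 -0.29  0.71  0.34]
t38.6 [ 0.5553 -0.0544  0.199 ] gap 0.0856 F [-0.4 -0.1  0.6] q [-0.38  0.29  0.47  1.89 -0.15  1.01  0.23]
t39.6 [0.4502 0.0992 0.2496] gap 0.0853 F [ 0.4 -0.2  0.7] q [-0.5   0.02  0.19  2.05 -0.    1.08  1.34]
```

```bash
ls pics/j11.png
```

```text
pics/j11.png
```

View pics/j11.png

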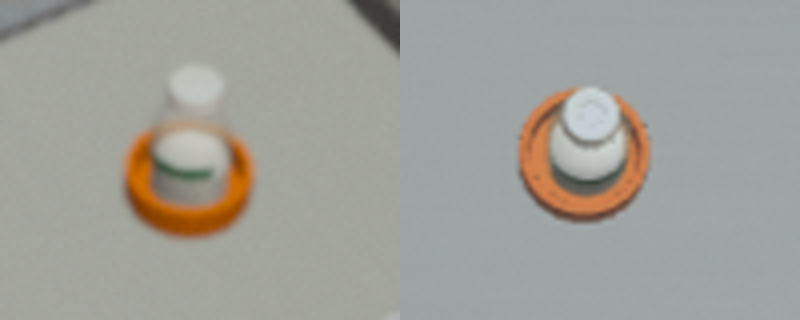

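The green vial stands upright inside the cup, clear of the rim. Now the bottle goes back.

```bash
cat > ret.py <<'E'
from h import *
def ret(Q,ta,mid,P,a):
    go([*Q,.2],ta);ctrl.dwell(.1);st()
    ctrl.move_l([*Q,.1],rate=.15);print(ctrl.move_l([*Q,.040],rate=.06,stop_force=6));ctrl.dwell(.2);st()
    ctrl.grasp();st();ctrl.move_l([*Q,.2],rate=.12)
    go(mid,a);st();go([*P,.2],a);ctrl.dwell(.2);st()
    ctrl.move_l([*P,.08],rate=.12);ctrl.dwell(.1)
    print(ctrl.move_l([*P,.0407],rate=.03,stop_force=8));ctrl.dwell(.3);st()
    ctrl.gripper_open();st();ctrl.move_l([*P,.2],rate=.12);st()
E
python3 - <<'E'
from ret import *
ret([.4696,.1265],.072+np.pi/2,[.42,-.05,.24],[.5003,-.2657],.18+np.pi/2)
go([.45,.0,.25],np.pi/2)
s=cam("scene");t=cam("top")
a=cv2.resize(s["img"][245:325,315:385],None,fx=5,fy=5,interpolation=2)
b=cv2.resize(t["img"][150:230,355:425],None,fx=5,fy=5,interpolation=2);cv2.imwrite("pics/j12.png",np.hstack([a,b]))
E
```

```text
t40.2 [0.4703 0.1255 0.2005] gap 0.0857 F [-0.5  1.4  1.3] q [-0.51  0.13  0.18  2.04 -0.03  0.97  1.32]
False
t42.3 [0.47   0.1266 0.0404] gap 0.0855 F [ 0.   0.3 -0.5] q [-0.48  0.4   0.15  2.13 -0.1   0.62  1.38]
t42.8 [0.4702 0.1267 0.0404] gap 0.0384 F [-0.2  0.4  1.5] q [-0.48  0.4   0.15  2.13 -0.1   0.62  1.38]
t45.1 [ 0.4202 -0.0488  0.2397] gap 0.0388 F [ 1.2  1.  -0.9] q [-0.31 -0.06  0.32  2.14  0.02  1.06  1.75]
t46.2 [ 0.501  -0.2633  0.2001] gap 0.0387 F [-0.1 -0.4 -0.3] q [-0.08  0.31  0.58  1.88 -0.2   1.01  2.34]
False
t49.2 [ 0.5004 -0.2657  0.0408] gap 0.0384 F [ 0.2 -0.9 -0.8] q [ 0.02  0.55  0.48  1.95 -0.38  0.72  2.47]
t49.7 [ 0.5004 -0.2657  0.0407] gap 0.0855 F [-0.6 -0.3  0. ] q [ 0.02  0.55  0.48  1.95 -0.38  0.72  2.47]
t51.2 [ 0.4997 -0.2653  0.199 ] gap 0.0853 F [0.2 0.8 0.1] q [-0.09  0.32  0.59  1.88 -0.21  1.01  2.34]
```

View pics/j12.png

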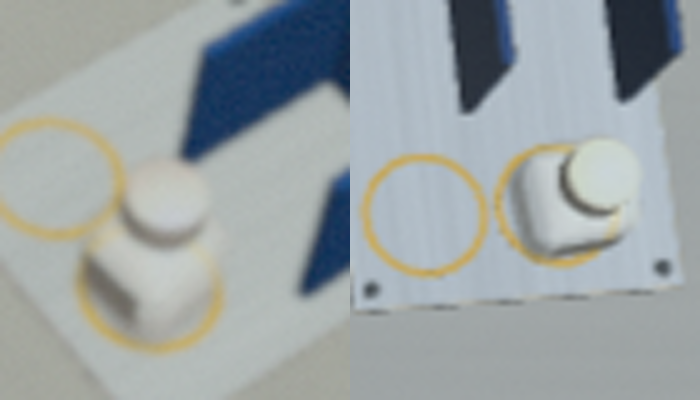

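The bottle is back upright on its ring with a matching yaw. Next comes the grey vial, then a pixel comparison with the starting pictures.

```bash
python3 - <<'E'
from ret import *
ret([.5534,.1325],.072+np.pi/2,[.42,-.02,.25],[.498,-.2123],.075)
go([.42,.1,.27],.075);ctrl.dwell(.3);st()
for n,boxes in(("top",dict(grey=(359,174,388,206),bottle=(386,175,416,206))),("scene",dict(grey=(311,246,342,292),bottle=(329,272,362,317)))):
    c=cam(n);old=cv2.imread(f"pics/{n}0.png").astype(np.float32);new=c["img"].astype(np.float32)
    for k,(x0,y0,x1,y1) in boxes.items():
        W=np.eye(2,3,dtype=np.float32)
        cc,W=cv2.findTransformECC(cv2.cvtColor(old[y0:y1,x0:x1],6),cv2.cvtColor(new[y0:y1,x0:x1],6),W,cv2.MOTION_TRANSLATION)
        print(n,k,"shift px",W[:,2].round(2),"cc",round(cc,4))
        b=((x0+x1)/2,(y0+y1)/2);print("  mm",((pt(c,np.array(b)+W[:,2],.05)-pt(c,b,.05))[:2]*1e3).round(1))
    cv2.imwrite(f"pics/{n}_end.png",c["img"])
a=cv2.resize(cv2.imread("pics/scene_end.png")[120:340,150:430],None,fx=1.42,fy=1.42);b=cv2.resize(cv2.imread("pics/top_end.png")[110:285,155:435],None,fx=1.42,fy=1.42)
o=np.zeros((a.shape[0],a.shape[1]*2,3),np.uint8);o[:,:a.shape[1]]=a;o[:b.shape[0],a.shape[1]:a.shape[1]+b.shape[1]]=b;cv2.imwrite("pics/j13.png",o)
E
```

```text
t53.2 [0.5534 0.1294 0.2007] gap 0.0853 F [ 0.   0.8 -0.2] q [-0.73  0.31  0.5   1.87 -0.17  1.01  1.48]
False
t55.4 [0.5537 0.1327 0.0404] gap 0.0856 F [0.4 0.4 0.1] q [-0.65  0.55  0.41  1.94 -0.32  0.71  1.6 ]
t55.9 [0.554  0.1326 0.0404] gap 0.0392 F [ 0.7 -0.2  1.8] q [-0.65  0.55  0.41  1.94 -0.32  0.71  1.6 ]
t58.7 [ 0.4203 -0.0197  0.2501] gap 0.0386 F [-0.3  0.7 -0.3] q [-0.9  -0.14  0.81  2.15  0.11  1.09 -0.07]
t59.8 [ 0.4985 -0.2101  0.2001] gap 0.0392 F [-0.2  0.6 -0.1] q [-0.56  0.39  1.07  1.95 -0.4   1.03  0.77]
False
t62.8 [ 0.4981 -0.2123  0.0408] gap 0.0391 F [ 0.5  0.6 -0.5] q [-0.34  0.63  0.82  2.03 -0.67  0.77  0.96]
t63.3 [ 0.498  -0.2123  0.0407] gap 0.0854 F [ 0.5 -0.4  0.2] q [-0.34  0.63  0.82  2.03 -0.67  0.77  0.96]
t64.8 [ 0.4974 -0.212   0.1992] gap 0.0852 F [ 0.8  0.6 -0.5] q [-0.56  0.4   1.07  1.95 -0.4   1.03  0.77]
t66.4 [0.4203 0.0991 0.27  ] gap 0.0853 F [-0.9 -0.4 -0.7] q [-1.65 -0.35  1.15  2.11  0.35  1.2  -0.57]
top grey shift px [-0.34 -0.57] cc 0.8509
  mm [1.1 0.6]
top bottle shift px [0.5  0.24] cc 0.9104
  mm [-0.5 -0.9]
scene grey shift px [ 0.23 -0.51] cc 0.9109
  mm [0.9 0.7]
scene bottle shift px [-0.03  0.17] cc 0.8172
  mm [-0.2 -0.2]
```

View pics/j13.png

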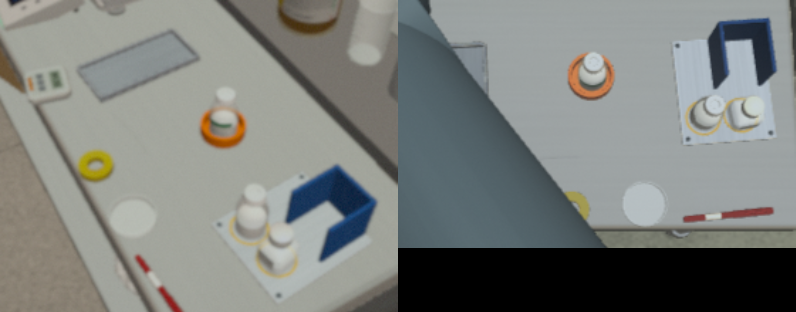

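Both blockers are back upright, the green vial is in the cup, and the tape and timer look undisturbed. Handing in.

```bash
python3 -c "
from h import *
ctrl.sign_off();st()"
```

```text
the job is handed in; nothing more can be done
the job is handed in; nothing more can be done
```

The job is done and handed in at about 66 s on the robot's clock. I set the grey vial and then the bottle upright in the tray. The green vial then went upright in the orange cup. Last, the bottle and then the grey vial went back to their places in the bay.

- **Last pictures:** all three items stand upright, the green vial inside the cup and the other two on their rings. The tape and timer look unmoved, judged by eye only. The gripper was open and clear of everything, and the wrist forces I printed stayed under about 5 N.
- **Position of the two put back:** compared with the starting pictures, the grey vial is off by about 1.2 mm and the bottle by 1 mm or less. The match was only moderate (correlation 0.82–0.91), and the fixed background may make these shifts look smaller than they are.
- **Bottle yaw:** image estimates were 12–15° in world terms, against a stated limit of about 10.3° (6° from the bay). I gripped and returned it at the limit and checked the result only by eye, so a few degrees of error are possible.
- **Disagreement between cameras:** the two views put the tray about 6 mm apart and the cup about 3 mm apart. I used the average for both, and both placings came out well.

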